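Shim the rocking bench balance

TASK

The bench balance rocks because the foot under its near left corner (left as seen from the robot, the corner beside the wooden wedge) has lost its rubber pad. Without picking anything up, push the wedge along the table, thin end first, under that bare foot until it is snug and the balance stands level on all four corners, without shoving the balance out of its place. Then press lightly down on that corner of the housing to check that it no longer dips, draw clear, and leave everything else on the table where it stands.

Things in the scene. Friction and masses are not known exactly. Their poses are not given: they have to be found in the camera images.
- balance: Bench balance: flat loose housing 260 (its x) x 200 mm (y), 2.1 to 3.3 kg, held only by its weight. Rim 32 mm above the table, underside 12; square steel pan over the rear, top at 55 mm; at the front (-x, to the robot) a white sloping panel with display and keys. Origin: on the table under its middle, z up, y left. Three rubber feet 20 mm wide at x +-108, y +-78 mm; the front left one is bare.
- bare_foot (a point): Centre of the flat underside of the bare foot (x -108, y +78 mm on the balance, 22 mm in from its left side and its front): a plastic boss 18 mm across, 6 mm above the table while the balance is level on its three good feet, as it rests at the start. The corner dips these 6 mm (0.05 rad) under about 2 to 4 N.
- corner (a point): Point on top of the housing straight above the bare foot, 37 mm above the table, in the empty left corner of the control panel, which slopes 9 degrees (lower towards the front): the place to press. 6 to 15 N is a good light press; 40 N is too hard.
- shim: Beech wedge lying flat beside the balance, 110 mm long (its x), 40 mm wide (y), 35 g; 14 mm thick at the heel (x = -55 mm), falling evenly to 1.5 mm at the thin end (x = +55 mm), which points roughly towards the bare foot. Origin: centre of its underside; z up. A sideways push about 14 mm heelwards of its origin shifts it without much turning. Friction holds it once it is snug.
- shim_heel (a point): Middle of the wedge's upright heel face (40 mm wide, 14 mm high), 7 mm up: the face to push on. The wedge meets the foot with the foot's centre at about x = +24 mm on the wedge; the push then grows within a few mm from almost nothing to over 5 N. Stopping at about 5 N leaves it snug; pushing on only shoves the balance round.
- jar: Bystander: glass jar with a yellow cap, 54 mm across, 85 mm high, left of the balance. Origin: centre of its underside.
- weight: Bystander: steel check weight with a knob, 38 mm across, 62 mm high, left of the balance. Origin: centre of its underside.
- frame: Bystander: flat wooden frame, 150 by 120 by 18 mm. Origin: centre of its underside.
- calliper: Bystander: digital calliper, 230 mm long, 13 mm high, lying in front of the balance. Origin: on the table under the middle of its beam.
- adze: Bystander: old wooden tool haft with an iron head, about 360 mm long, 31 mm high, right of the balance. Origin: on the table under about its middle.
- tweezers: Bystander: steel tweezers, 126 mm long, 6 mm high, right of the balance. Origin: on the table under the middle.
- sample_box: Bystander: open cardboard box, 110 by 85 by 34 mm. Origin: centre of its underside.
Things that resemble listed ones, but are neither listed nor needed, are in the scene too. There is more than one size of the shim; the one meant has the size given above.

How it is judged:
On the way, in this order (a step that is already met when the one before it is completed fails the run):
1. the wedge is snug under the bare foot and the balance level (contact force between balance and shim above 0.6 N and angle between balance's own z axis and vertical below 0.008 rad and x of bare_foot in the frame of shim between -0.045 and 0.05 m and y of bare_foot in the frame of shim between -0.018 and 0.018 m), for 0.3 s.
2. the corner over the bare foot is pressed with at least 5 N and does not dip (all of step 1 and contact force between the fingers and balance above 5 N and horizontal distance between the grasp point and corner below 0.05 m), for 0.2 s.
At the end, for the whole second after the job is handed in: The wedge lies flat on the table under the bare foot (foot within 18 mm of its centre line), carries at least 0.6 N of the balance, and the balance is level within 0.008 rad, at rest, within 12 mm (middle and bare foot) of where it stood; the bystanders are within 20 mm of where they stood (all of step 1 and angle between shim's own z axis and vertical below 0.03 rad and distance of each of balance, bare_foot from where it was at the start of the episode below 0.012 m and linear speed of each of balance, shim below 0.005 m/s and angular speed of balance below 0.03 rad/s and distance of each of jar, weight, frame, calliper, adze, tweezers, sample_box from where it was at the start of the episode below 0.02 m); the robot touches nothing.
It fails at once if the wedge is lifted off the table (its heel more than 20 mm above where it lies) or turned over (height (world z) of shim_heel above 0.027 m or angle between shim's own z axis and vertical above 0.3 rad).
It fails at once if the balance is lifted or tipped up (height (world z) of balance above 0.015 m or angle between balance's own z axis and vertical above 0.1 rad).
It fails at once if the balance or its bare foot is shoved more than 12 mm (distance of any of balance, bare_foot from where it was at the start of the episode above 0.012 m).
It fails at once if the balance is pressed hard (over 40 N) (contact force between the fingers and balance above 40 N).
It fails at once if a bystander is displaced more than 20 mm or picked up (distance of any of jar, weight, frame, calliper, adze, tweezers, sample_box from where it was at the start of the episode above 0.02 m).
It also fails if it takes over 58 s, if anything falls off the work surface, if the arm or the gripper's body presses on something with over 40 N, if the wrist force passes 120 N, or if a joint passes its speed limit or range.

ROBOT

A 7-joint arm with a two-finger parallel gripper is mounted at the origin on the work surface. World frame = base frame: x ahead of the robot, y to its left, z up, the work surface at z = 0. Lengths are in m, angles in rad, forces in N, time in s.
With the tool pointing down it reaches from about 0.35 to 0.9 m from the base axis. Payload 7.2 kg.
Tool frame: the origin (TCP) lies at the centre of the arm's flange, where the gripper is bolted on; the fingertips stand 182 mm ahead of it and the grasp point (between the pads) lies 163 mm ahead of it; x points along the fingers, y is the direction in which the jaws open and shut, and the axes are right-handed (so a half turn about x gives the same grasp; the last joint's range is limited). The gripper opens to 88 mm and grips with 3 to 60 N. Pads are 20 mm wide; open, the fingers measure 115 mm over their backs; the gripper's body (75 mm by 178 mm) begins 61 mm behind the grasp point.
Start: joints at [1.159, 0.411, -0.013, 1.596, 0.006, 1.134, -0.082], TCP at [0.211, -0.588, 0.405] pointing down, gripper open.
Joint ranges: [-2.95, 2.95], [-0.29, 1.99], [-1.47, 1.44], [0.14, 2.54], [-1.03, 4.17], [0.13, 1.85], [-2.86, 2.86]. Speed limits (rad/s): [2.39, 2.39, 3.01, 3.01, 3.14, 3.14, 3.14].

INTERFACE

Orientations are given as a unit quaternion [w, x, y, z].
In Python, from rig import ctrl gives the robot as it stands.
- The arm moves only by the tool drive_tool, never from a script. Its argument "commands" is one flat list of numbers, 5 for each row, row after row: the shift along the tool's x, y, z scaled (see below), then the turn about the tool's x scaled (see below), then the gripper command: -1 is shut, 1 is fully open, values between are in proportion. In form: [x, y, z, twist, fingers, x, y, z, twist, fingers, ...]. A call has 1 to 10 rows; each row shifts and turns the commanded pose from where the row before left it, along the tool's axes as they then stand; what a row does not reach is not made up. The controller multiplies each number of a shift by 50 cm and each number of a turn by 45 degrees. A row lasts 1/12 s, in which the tool goes at most 41.7 mm and 7.16 degrees, less where a joint would pass 70% of its speed; a pose out of reach is approached as far as the arm can. A call with a number of a shift or a turn outside -1 to 1 is refused whole. A call with a gripper value outside its range is refused whole. The fingers move at their own pace and stop on an object; "force" is the grip in N (left out, the last holds). Time passes only in rows, so rows that do not move let the fingers close. It gives the time, the measured TCP pose, the force and the opening at its end, in the units of the state.
- ctrl.state(): the state, without advancing time (a new reading comes with each control period).
- ctrl.read_camera(name): name is "scene" or "side" or "wrist"; returns the picture (480x640x3 uint8, blue, green, red); there is no depth.
- ctrl.camera_model(name): a dict with "fx", "fy", "cx", "cy" (pixels), "position" and "orientation" of the camera in the world. Camera axes: x right, y up, looking along -z (the intrinsics and any distortion apply to the point x, -y, -z); pixel columns grow to the right and rows downward; lengths in m; the calibration is good to about 2 mm. A picture is of the moment at which its call begins: read the wrist's pose just before it. camera_model takes no time and is no camera call; for the wrist camera it gives the pose at the moment of the call.
- ctrl.sign_off(): hands the job in, once; it reports no verdict.
The state is a dict: "clock": time; "joint_positions": joint angles; "dq": joint speeds; "tau": joint torques, N m; "ee_pos": TCP position; "tool_rot": TCP orientation; "ft_force": force on the tool from outside, world axes, zero at the start; "wrist_torque": the same for the moment, N m; "opening": finger opening in m.
Only numpy, scipy, OpenCV 4.12 (cv2) and the standard library are available. Lean on these libraries where they do the work, as an engineer would, in place of code of your own. Each camera call takes 0.05 s, during which the arm holds its last target.

## Working session

There is one attempt and no reset: what is moved stays moved. The work goes in short steps, Python scripts to look and compute and a tool call to move; the robot and the scene stay as the last step left them, time stands still between calls to the robot, and variables do not carry over. Pictures are saved under pics/ and viewed, and the job is handed in when it is done.

Besides the shell and the picture viewer there is one more tool, called after ">>>" as a command line: name --argument value ..., lists and objects as JSON in quotes. drive_tool: Moves the arm, as the interface text tells. Shifts and turns lie within -1 to 1; 1 stands for 50 cm of shift or 45 degrees of turn. Its arguments: {"type":"object","properties":{"commands":{"type":"array"},"force":{"type":"number"}},"required":["commands"]}

```bash
mkdir -p pics; ls; python3 - <<'E'
from rig import ctrl
import cv2
s=ctrl.state(); print({k:(v if not hasattr(v,'__len__') else [round(float(x),4) for x in v]) for k,v in s.items()})
for n in ("scene","side","wrist"):
    m=ctrl.camera_model(n); print(n,m)
    cv2.imwrite(f"pics/a_{n}.png",ctrl.read_camera(n))
E
```

```text
pics
{'clock': 0.0, 'joint_positions': [1.1588, 0.4119, -0.0127, 1.597, 0.0056, 1.1343, -0.0822], 'dq': [0.0014, 0.0008, -0.0004, 0.001, -0.0006, 0.001, 0.0016], 'tau': [0.0004, -58.7942, 0.6422, -29.1084, -0.0537, 0.0181, 0.0001], 'ee_pos': [0.2106, -0.5882, 0.4038], 'tool_rot': [-0.1204, -0.6966, -0.1215, 0.6968], 'ft_force': [-0.4765, 1.0581, -0.3737], 'wrist_torque': [-0.0653, 0.0512, -0.0334], 'opening': 0.08818140689815017}
scene {'fx': 449.27786040757604, 'fy': 449.27786040757604, 'cx': 325.302812881091, 'cy': 240.89647750247684, 'position': array([1.24366984, 0.15922544, 0.79476346]), 'orientation': array([0.56424761, 0.23107165, 0.28956735, 0.73782198])}
side {'fx': 439.8475073584152, 'fy': 439.8475073584152, 'cx': 311.25820456151285, 'cy': 234.58753709538507, 'position': array([ 0.38843709, -0.6438963 ,  0.82162252]), 'orientation': array([ 0.92782942,  0.34961316, -0.04403234, -0.12232892])}
wrist {'fx': 363.9868536308803, 'fy': 363.9868536308803, 'cx': 323.2080802344941, 'cy': 240.01773510717757, 'position': array([ 0.27858888, -0.56368016,  0.38337977]), 'orientation': array([ 0.80975486, -0.11112427,  0.07935906, -0.57065805])}
```

View pics/a_scene.png

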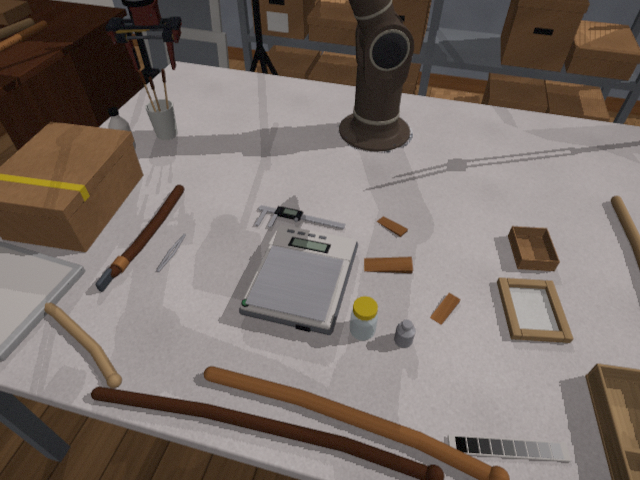

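View pics/a_side.png

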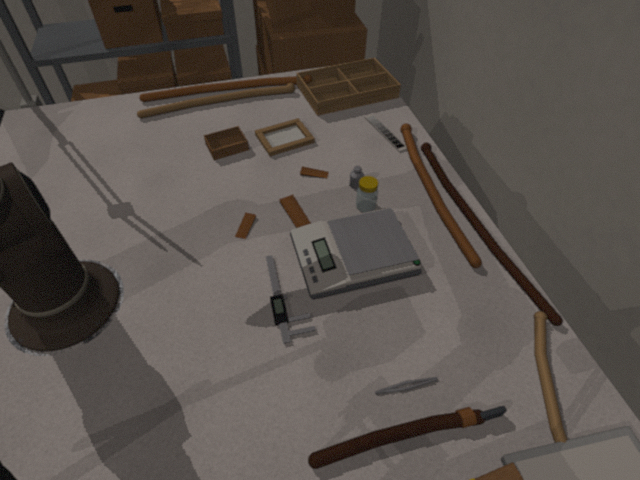

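View pics/a_wrist.png

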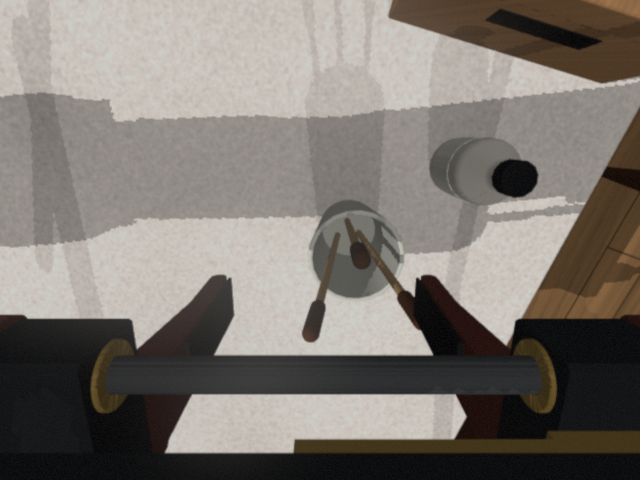

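In the scene view, three things could be the wedge: the largest piece at (388,265), a small one at (392,226) and another small one at (446,308). Next I'll crop in close and measure.

```bash
cat > h.py <<'E'
import numpy as np, cv2
from scipy.spatial.transform import Rotation as R
def rot(q): return R.from_quat([q[1],q[2],q[3],q[0]])
def ray(m,u,v):
    d=np.array([(u-m['cx'])/m['fx'],-(v-m['cy'])/m['fy'],-1.0]); return rot(m['orientation']).apply(d)
def atz(m,u,v,z=0.0):
    d=ray(m,u,v); p=np.array(m['position']); return p+d*(z-p[2])/d[2]
def proj(m,P):
    c=rot(m['orientation']).inv().apply(np.asarray(P,float)-np.array(m['position']))
    c=np.atleast_2d(c)
    return np.c_[m['cx']+m['fx']*c[:,0]/-c[:,2], m['cy']-m['fy']*c[:,1]/-c[:,2]]
E
python3 - <<'E'
import cv2
a=cv2.imread('pics/a_scene.png')[190:350,230:480]; cv2.imwrite('pics/b1.png',cv2.resize(a,None,fx=3.2,fy=3.2,interpolation=cv2.INTER_CUBIC))
a=cv2.imread('pics/a_side.png')[150:310,220:440]; cv2.imwrite('pics/b2.png',cv2.resize(a,None,fx=3.6,fy=3.6,interpolation=cv2.INTER_CUBIC))
E
```

```text
(no output)
```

View pics/b1.png

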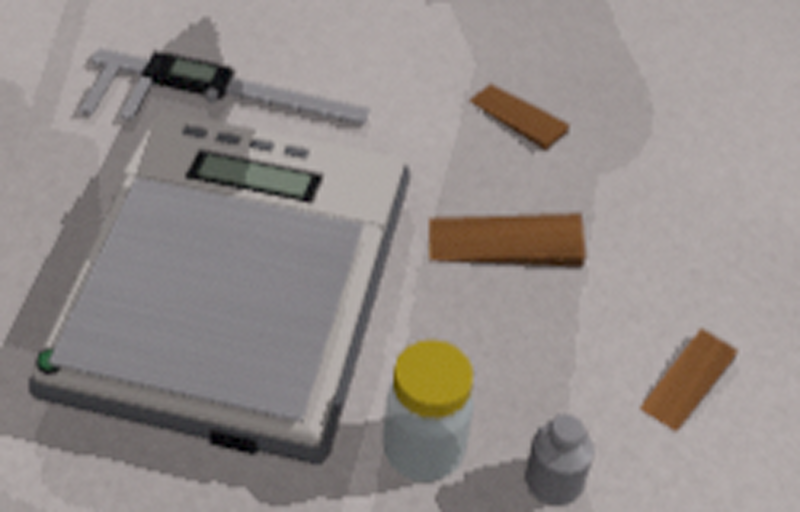

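View pics/b2.png

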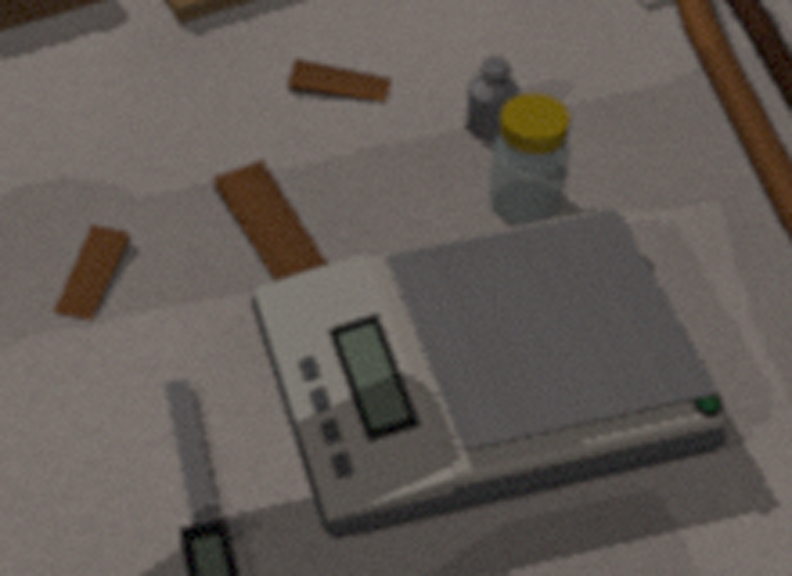

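```bash
cat > est.py <<'E'
from h import *
from rig import ctrl
ms=ctrl.camera_model('scene'); mi=ctrl.camera_model('side')
S=lambda u,v:(230+u/3.2,190+v/3.2)
I=lambda u,v:(220+u/3.6,150+v/3.6)
# candidate sizes
for name,pts in {'mid':[(429,218),(583,214),(584,265),(430,261)],'small1':[(490,86),(568,126),(548,148),(472,102)],'small2':[(705,331),(736,350),(675,430),(642,408)]}.items():
    P=np.array([atz(ms,*S(*p),0.005)[:2] for p in pts]); print(name,P.mean(0).round(3),[round(float(np.linalg.norm(P[i]-P[(i+1)%4])),3) for i in range(4)])
from scipy.optimize import least_squares
def fit(obs,x0):
    def f(x):
        c,s=np.cos(x[2]),np.sin(x[2]); r=[]
        for m,uv,p in obs:
            P=[x[0]+c*p[0]-s*p[1],x[1]+s*p[0]+c*p[1],p[2]]
            r+=list((proj(m,P)[0]-uv))
        return r
    q=least_squares(f,x0,loss='soft_l1'); print(q.x.round(4),np.round(q.fun.reshape(-1,2),1).tolist()); return q.x
w=fit([(ms,S(429,219),(.055,-.02,.0015)),(ms,S(430,261),(.055,.02,0.000)),(ms,S(583,214),(-.055,-.02,.014)),(ms,S(583,266),(-.055,.02,0)),
 (mi,I(217,179),(-.055,-.02,.014)),(mi,I(263,161),(-.055,.02,.014)),(mi,I(325,263),(.055,.02,.0015)),(mi,I(275,280),(.055,-.02,0))],[.5,.2,-1.6])
b=fit([(ms,S(409,168),(-.13,.1,.032)),(ms,S(325,462),(.13,.1,.012)),(ms,S(33,393),(.13,-.1,.012)),
 (mi,I(255,293),(-.13,.1,.032)),(mi,I(332,535),(-.13,-.1,.012)),(mi,I(723,448),(.13,-.1,.012))],[.6,0,0.])
def tf(x,p):
    c,s=np.cos(x[2]),np.sin(x[2]); return np.array([x[0]+c*p[0]-s*p[1],x[1]+s*p[0]+c*p[1]])
f=tf(b,(-.108,.078)); print('foot',f,'heel',tf(w,(-.055,0)),'tip',tf(w,(.055,0)))
d=f-w[:2];c,s=np.cos(w[2]),np.sin(w[2]); print('foot in wedge',c*d[0]+s*d[1],-s*d[0]+c*d[1])
print('jar',atz(ms,*S(425,455),0)[:2],'weight',atz(ms,*S(557,490),0))
print('calliper end',atz(ms,*S(368,116),0.005))
E
python3 est.py
```

```text
mid [0.551 0.138] [0.114, 0.049, 0.11, 0.041]
small1 [0.422 0.126] [0.072, 0.03, 0.074, 0.024]
small2 [0.639 0.276] [0.024, 0.083, 0.025, 0.083]
[ 0.5501  0.1375 -1.3686] [[0.2, -0.7], [-0.1, -0.4], [-0.2, -0.2], [0.2, 0.6], [-1.1, -1.6], [-0.1, -1.3], [1.1, 0.6], [0.8, 1.6]]
[ 0.647  -0.0408  0.0123] [[0.5, -3.2], [0.6, 2.9], [-2.2, 3.1], [-2.2, -2.3], [-1.3, 2.9], [0.7, 0.5]]
foot [0.53806919 0.03584845] heel [0.53904415 0.19133475] tip [0.56113956 0.08357672]
foot in wedge 0.09712141169396134 -0.03218720265923001
jar [0.74042546 0.11681511] weight [0.7433586  0.20203821 0.        ]
calliper end [0.45467087 0.01246264 0.005     ]
```

```bash
cat > st.py <<'E'
from h import *
from rig import ctrl
s=ctrl.state(); r=rot(s['tool_rot']).as_matrix()
print('t',round(s['clock'],2),'ee',np.round(s['ee_pos'],4),'F',np.round(s['ft_force'],2),'T',np.round(s['wrist_torque'],2),'op',round(s['opening'],4))
print(r.round(3)); print('q',np.round(s['joint_positions'],2))
m=ctrl.camera_model('wrist'); print('cam in tool',(r.T@(np.array(m['position'])-s['ee_pos'])).round(4))
E
python3 st.py
```

```text
t 0.15 ee [ 0.2106 -0.5883  0.404 ] F [-0.56 -0.19  0.08] T [ 0.   -0.04  0.02] op 0.088
[[-0.001  0.337 -0.941]
 [ 0.001 -0.941 -0.337]
 [-1.    -0.001  0.   ]]
q [ 1.16  0.41 -0.01  1.6   0.01  1.13 -0.08]
cam in tool [ 0.0205 -0.0002 -0.0723]
```

>>> drive_tool --commands '[0,-0.051,-0.06,0,-1,0,-0.051,-0.06,0,-1,0,-0.051,-0.06,0,-1,0,-0.051,-0.06,0,-1,0,-0.051,-0.06,0,-1,0,-0.051,-0.06,0,-1,0,-0.051,-0.06,0,-1,0,-0.051,-0.06,0,-1,0,-0.051,-0.06,0,-1]'

```text
clock: 0.9
ee_pos: [0.3879, -0.2795, 0.4047]
tool_rot: [0.121, 0.697, 0.121, -0.697]
ft_force: [1.0, -0.2, 0.1]
opening: 0.0313
```

>>> drive_tool --commands '[0,-0.051,-0.06,0,-1,0,-0.051,-0.06,0,-1,0,-0.051,-0.06,0,-1,0,-0.051,-0.06,0,-1,0,-0.051,-0.06,0,-1,0,-0.051,-0.06,0,-1,0,-0.051,-0.06,0,-1,0,-0.051,-0.06,0,-1,0,-0.051,-0.06,0,-1]'

```text
clock: 1.65
ee_pos: [0.5649, 0.0274, 0.4045]
tool_rot: [-0.121, -0.697, -0.121, 0.697]
ft_force: [0.7, -0.1, 0.3]
opening: 0.0002
```

>>> drive_tool --commands '[0,0,0,-0.152,-1,0,0,0,-0.152,-1,0,0,0,-0.152,-1,0,0,0,-0.152,-1,0,0,0,-0.152,-1,0,0,0,-0.152,-1]'

```text
clock: 2.15
ee_pos: [0.5642, 0.0257, 0.4043]
tool_rot: [-0.359, -0.609, -0.359, 0.609]
ft_force: [-0.4, -0.1, -0.1]
opening: 0.0007
```

>>> drive_tool --commands '[0,0,0,-0.152,-1,0,0,0,-0.152,-1,0,0,0,-0.152,-1,0,0,0,-0.152,-1,0,0,0,-0.152,-1,0,0,0,-0.152,-1,0,0,0,0,-1]'

```text
clock: 2.73
ee_pos: [0.5643, 0.0255, 0.4043]
tool_rot: [0.55, 0.445, 0.55, -0.445]
ft_force: [0.1, -0.1, 0.8]
opening: 0.0006
```

```bash
python3 st.py; python3 - <<'E'
from rig import ctrl
import cv2,pickle
m=ctrl.camera_model('wrist'); cv2.imwrite('pics/c_wrist.png',ctrl.read_camera('wrist')); pickle.dump(m,open('c.pkl','wb'))
E
```

```text
t 2.73 ee [0.5643 0.0255 0.4043] F [ 0.05 -0.13  0.83] T [ 0.01 -0.1  -0.04] op 0.0006
[[-0.001  0.978  0.209]
 [ 0.     0.209 -0.978]
 [-1.    -0.001 -0.   ]]
q [ 0.4   0.39 -0.69  1.71  0.27  1.14 -0.16]
cam in tool [ 0.0205 -0.0013 -0.0736]
```

View pics/c_wrist.png

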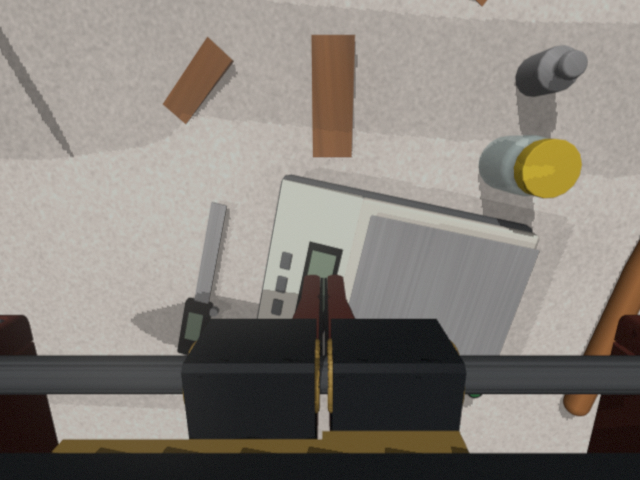

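```bash
python3 - <<'E'
import cv2
a=cv2.imread('pics/c_wrist.png'); 
cv2.imwrite('pics/d1.png',cv2.resize(a[20:330,240:560],None,fx=2.5,fy=1.9 if 0 else 2.5)[:600*2][:775,:800] if 0 else cv2.resize(a[160:300,240:560],None,fx=2.5,fy=2.5,interpolation=cv2.INTER_CUBIC))
cv2.imwrite('pics/d2.png',cv2.resize(a[20:170,290:380],None,fx=4,fy=4,interpolation=cv2.INTER_CUBIC))
E
```

```text
(no output)
```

View pics/d1.png

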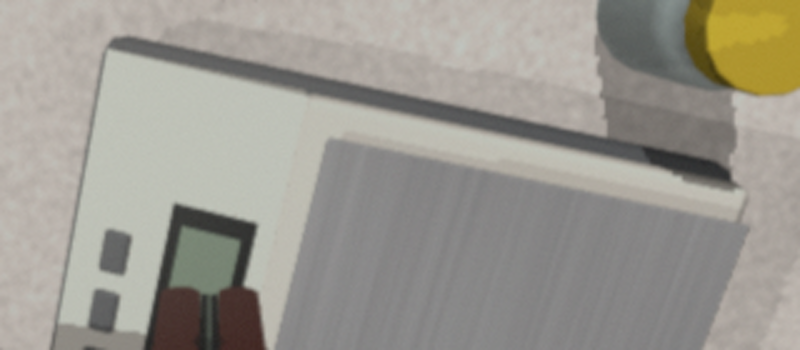

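View pics/d2.png

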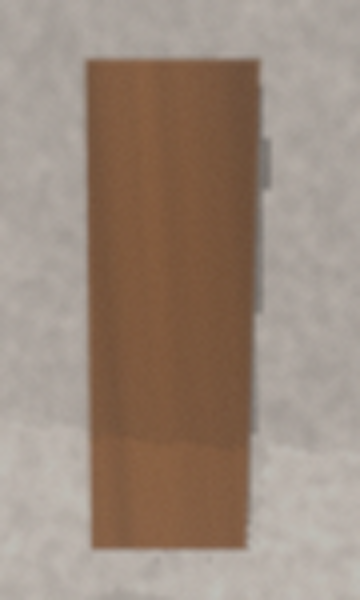

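```bash
cat > est2.py <<'E'
import pickle,io,contextlib
with contextlib.redirect_stdout(io.StringIO()):
    from est import *
mw=pickle.load(open('c.pkl','rb'))
ww=[(mw,(311.5,35),(-.055,-.02,.014)),(mw,(355,35),(-.055,.02,.014)),(mw,(313,157),(.055,-.02,.0015)),(mw,(351.8,157),(.055,.02,.0015))]
print('wedge wrist only'); w=fit(ww,[.55,.14,-1.37])
bb=[(mw,(286.2,174.5),(-.13,.1,.012)),(mw,(283,178.5),(-.13,.1,.032)),(mw,(538.5,236),(.13,.1,.032)),(mw,(531.5,225.5),(.13,.1,.012))]
print('bal wrist'); b=fit(bb,[.65,-.04,0])
print('bal all'); b2=fit(bb+[(ms,S(409,168),(-.13,.1,.032)),(ms,S(325,462),(.13,.1,.012)),(ms,S(33,393),(.13,-.1,.012)),
 (mi,I(255,293),(-.13,.1,.032)),(mi,I(332,535),(-.13,-.1,.012)),(mi,I(723,448),(.13,-.1,.012))],[.65,-.04,0])
for bx in (b,b2):
    f=tf(bx,(-.108,.078)); d=f-w[:2];c,s=np.cos(w[2]),np.sin(w[2]); print('foot',f,'in wedge',c*d[0]+s*d[1],-s*d[0]+c*d[1])
print('heel',tf(w,(-.055,0)),'tip',tf(w,(.055,0)))
import cv2
a=cv2.imread('pics/c_wrist.png')
for x,y,z in [(-.13,.1,.032),(-.13,-.1,.032),(.13,.1,.032),(-.13,.1,.012),(.13,.1,.012),(-.108,.078,.037),(-.108,.078,.006)]:
    q=tf(b,(x,y)); u=proj(mw,[*q,z])[0]; cv2.circle(a,tuple(int(round(t)) for t in u),3,(0,0,255),1)
for x,y,z in [(-.055,-.02,.014),(-.055,.02,.014),(.055,.02,.0015),(.055,-.02,.0015)]:
    q=tf(w,(x,y)); u=proj(mw,[*q,z])[0]; cv2.circle(a,tuple(int(round(t)) for t in u),3,(255,0,0),1)
cv2.imwrite('pics/e.png',a)
E
python3 est2.py
```

```text
wedge wrist only
[ 0.5484  0.1343 -1.3591] [[-0.2, -0.3], [0.2, -0.5], [-0.1, 0.6], [0.1, 0.5]]
bal wrist
[ 0.6468 -0.0467 -0.0043] [[-0.5, 1.0], [0.6, -0.9], [1.4, -2.5], [-2.5, 3.2]]
bal all
[ 0.6475 -0.0447  0.0057] [[-0.7, 0.3], [0.4, -1.7], [2.3, -5.7], [-1.6, 0.2], [-0.9, -3.1], [-1.8, 2.8], [-4.3, 2.5], [-1.5, -1.5], [-1.0, 4.1], [1.5, 2.1]]
foot [0.53916783 0.03174113] in wedge 0.09836561337741122 -0.030572629949476758
foot [0.53906934 0.03267386] in wedge 0.0974330145367579 -0.030472914748959606
heel [0.53683016 0.18810683] tip [0.55994515 0.0805629 ]
```

View pics/e.png

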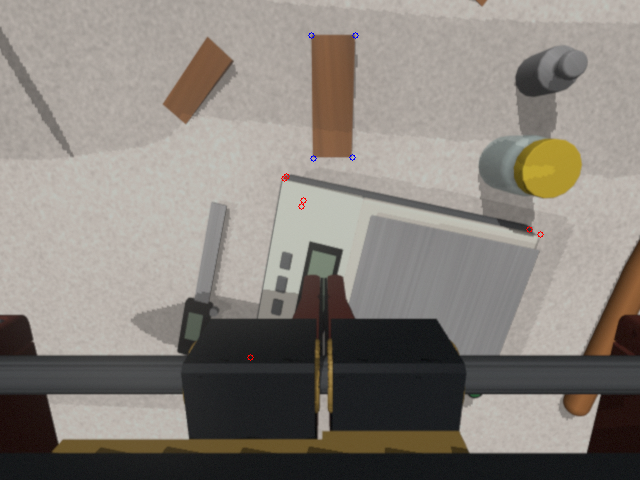

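>>> drive_tool --commands '[0,0.031,-0.062,0,-1,0,0.031,-0.062,0,-1,0,0.03,-0.062,0,-1,0,0.03,-0.062,0,-1,0.07,0,0,0,-1,0.07,0,0,0,-1,0.07,0,0,0,-1,0.07,0,0,0,-1,0,0,0,0,-1]'

```text
clock: 3.53
ee_pos: [0.5965, 0.1583, 0.2578]
tool_rot: [0.546, 0.444, 0.55, -0.45]
ft_force: [-0.7, -1.3, -1.5]
opening: 0.0003
```

```bash
python3 st.py; python3 - <<'E'
from rig import ctrl
import cv2
cv2.imwrite('pics/f_s.png',cv2.resize(ctrl.read_camera('scene')[150:390,280:600],None,fx=2.5,fy=2.5))
E
```

```text
t 3.53 ee [0.5965 0.1583 0.2578] F [-0.74 -1.33 -1.52] T [-0.05  0.   -0.02] op 0.0003
[[-0.01   0.98   0.201]
 [-0.003  0.2   -0.98 ]
 [-1.    -0.011  0.001]]
q [ 0.1   0.64 -0.62  1.72  0.44  0.94 -0.5 ]
cam in tool [ 0.0205 -0.0013 -0.0736]
```

View pics/f_s.png

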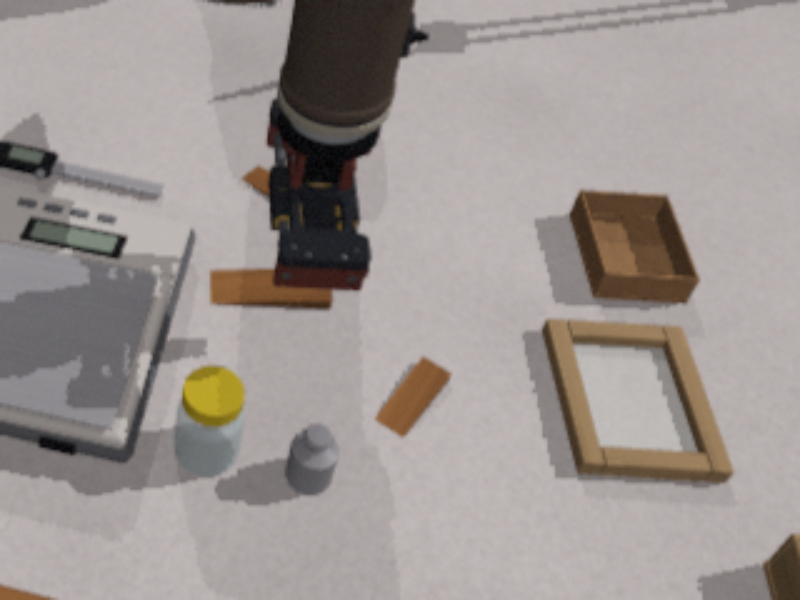

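>>> drive_tool --commands '[0.04,0,0,0,-1,0.04,0,0,0,-1,0.04,0,0,0,-1,0.012,0,0,0,-1,0,0,0,0,-1,0,0,0,0,-1]'

```text
clock: 4.08
ee_pos: [0.5995, 0.16, 0.2006]
tool_rot: [0.549, 0.447, 0.548, -0.446]
ft_force: [0.1, 0.3, -0.3]
opening: 0.0004
```

```bash
python3 st.py; python3 - <<'E'
from rig import ctrl
import cv2,pickle
pickle.dump(ctrl.camera_model('wrist'),open('f.pkl','wb'))
cv2.imwrite('pics/f_w.png',ctrl.read_camera('wrist'))
E
```

```text
t 4.08 ee [0.5995 0.16   0.2006] F [ 0.1   0.25 -0.3 ] T [-0.03 -0.07  0.02] op 0.0004
[[ 0.002  0.979  0.203]
 [ 0.001  0.203 -0.979]
 [-1.     0.002 -0.   ]]
q [ 0.06  0.71 -0.58  1.75  0.5   0.83 -0.54]
cam in tool [ 0.0205 -0.0013 -0.0736]
```

View pics/f_w.png

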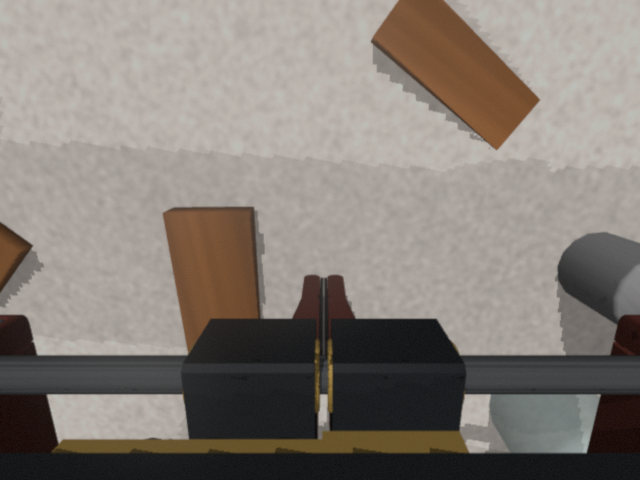

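>>> drive_tool --commands '[0.015,0,0,0,-1,0.014,0,0,0,-1,0,0,0,0,-1]'

```text
clock: 4.38
ee_pos: [0.5984, 0.1592, 0.1833]
tool_rot: [0.548, 0.446, 0.549, -0.447]
ft_force: [0.3, 0.2, -0.6]
opening: 0.0006
```

>>> drive_tool --commands '[0,-0.015,0,0,-1,0,-0.015,0,0,-1,0,-0.012,0,0,-1,0,-0.012,0,0,-1,0,-0.012,0,0,-1,0,-0.012,0,0,-1,0,-0.012,0,0,-1,0,0,0,0,-1]'

```text
clock: 5.05
ee_pos: [0.5536, 0.1502, 0.1842]
tool_rot: [0.549, 0.446, 0.549, -0.446]
ft_force: [-0.4, 0.1, 0.3]
opening: 0.0006
```

```bash
python3 st.py; python3 - <<'E'
from rig import ctrl
import cv2,pickle
pickle.dump(ctrl.camera_model('wrist'),open('g.pkl','wb'))
cv2.imwrite('pics/g_w.png',ctrl.read_camera('wrist'))
E
```

```text
t 5.05 ee [0.5536 0.1502 0.1842] F [-0.37  0.1   0.33] T [ 0.01 -0.08 -0.01] op 0.0006
[[-0.001  0.979  0.205]
 [-0.     0.205 -0.979]
 [-1.    -0.001  0.   ]]
q [ 0.07  0.68 -0.57  1.87  0.52  0.75 -0.59]
cam in tool [ 0.0205 -0.0013 -0.0736]
```

View pics/g_w.png

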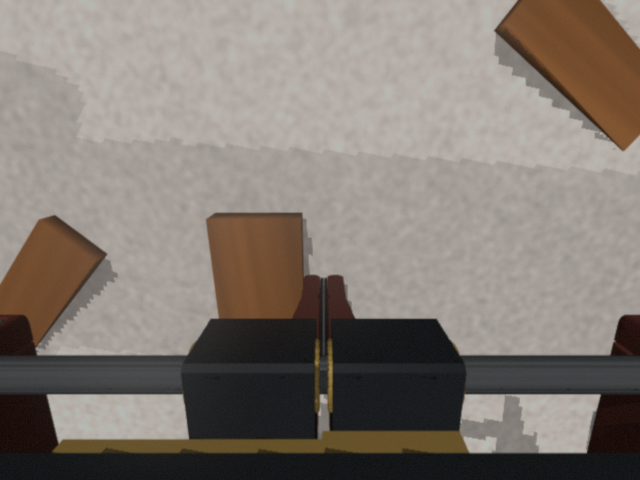

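```bash
cat > g.py <<'E'
from h import *
import pickle
m=pickle.load(open('g.pkl','rb'))
print(rot(m['orientation']).as_matrix().round(3), m['position'])
for p in [(207,219),(302,219),(211,213),(302,213)]:
    print(p,atz(m,*p,0.014).round(4),atz(m,*p,0).round(4))
E
python3 g.py; python3 -c "
import cv2;a=cv2.imread('pics/g_w.png')[190:330,180:360];cv2.imwrite('pics/g_w2.png',cv2.resize(a,None,fx=4,fy=4,interpolation=cv2.INTER_CUBIC))"
```

```text
[[ 0.979 -0.196 -0.053]
 [ 0.203  0.943  0.264]
 [-0.002 -0.27   0.963]] [0.53719787 0.22194101 0.16366083]
(207, 219) [0.4957 0.1799 0.014 ] [0.4918 0.176  0.    ]
(302, 219) [0.5348 0.188  0.014 ] [0.5346 0.1849 0.    ]
(211, 213) [0.4971 0.1828 0.014 ] [0.4933 0.1791 0.    ]
(302, 213) [0.5344 0.1906 0.014 ] [0.5341 0.1876 0.    ]
```

View pics/g_w2.png

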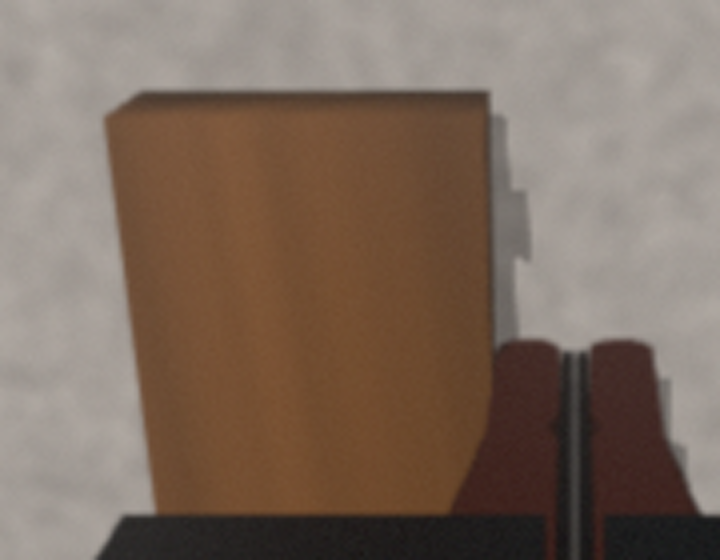

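>>> drive_tool --commands '[0,-0.008,0,0,-1,0,-0.008,0,0,-1,0,0,0,0,-1,0,0,0,0,-1]'

```text
clock: 5.43
ee_pos: [0.5467, 0.1487, 0.1841]
tool_rot: [0.549, 0.446, 0.549, -0.446]
ft_force: [-0.0, -0.4, 0.3]
opening: 0.0004
```

```bash
python3 st.py; python3 - <<'E'
from rig import ctrl
import cv2,pickle
pickle.dump(ctrl.camera_model('wrist'),open('g.pkl','wb'))
a=ctrl.read_camera('wrist');cv2.imwrite('pics/g2.png',cv2.resize(a[190:330,180:360],None,fx=4,fy=4,interpolation=cv2.INTER_CUBIC))
E
```

```text
t 5.43 ee [0.5467 0.1487 0.1841] F [-0.04 -0.36  0.35] T [-0.06 -0.19 -0.03] op 0.0004
[[-0.     0.979  0.204]
 [-0.     0.204 -0.979]
 [-1.    -0.     0.   ]]
q [ 0.07  0.67 -0.57  1.89  0.52  0.74 -0.59]
cam in tool [ 0.0205 -0.0013 -0.0736]
```

View pics/g2.png

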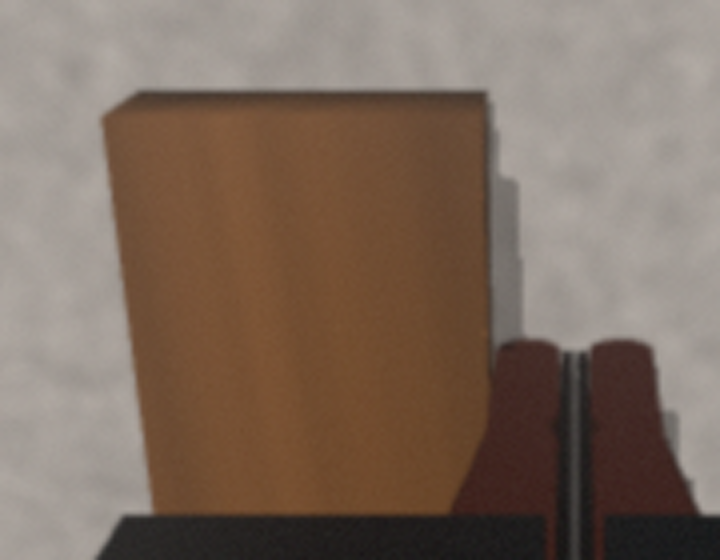

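>>> drive_tool --commands '[-0.004,0.02,0,0,-1,0,0,-0.04,0,-0.6,0,0,-0.04,0,-0.6,0,0,-0.04,0,-0.6,0,0,-0.032,0,-0.6,0,-0.04,0,0,-0.6,0,-0.041,0,0,-0.6,0,0,0,0,-0.6,0,0,0,0,-0.6]'

```text
clock: 6.23
ee_pos: [0.5011, 0.217, 0.1862]
tool_rot: [0.549, 0.446, 0.549, -0.446]
ft_force: [0.7, -0.4, -1.0]
opening: 0.0176
```

```bash
python3 st.py; python3 - <<'E'
from rig import ctrl
import cv2,pickle
pickle.dump(ctrl.camera_model('wrist'),open('g.pkl','wb'))
a=ctrl.read_camera('wrist');cv2.imwrite('pics/h_w.png',a)
b=ctrl.read_camera('side');cv2.imwrite('pics/h_s.png',cv2.resize(b[130:290,200:400],None,fx=4,fy=3.7) if 0 else cv2.resize(b[130:280,200:400],None,fx=4,fy=4))
E
```

```text
t 6.23 ee [0.5011 0.217  0.1862] F [ 0.67 -0.45 -0.98] T [ 0.03 -0.18  0.01] op 0.0176
[[-0.     0.979  0.205]
 [-0.     0.205 -0.979]
 [-1.    -0.     0.   ]]
q [-0.06  0.64 -0.58  1.94  0.52  0.71 -0.75]
cam in tool [ 0.0205 -0.0013 -0.0736]
```

View pics/h_w.png

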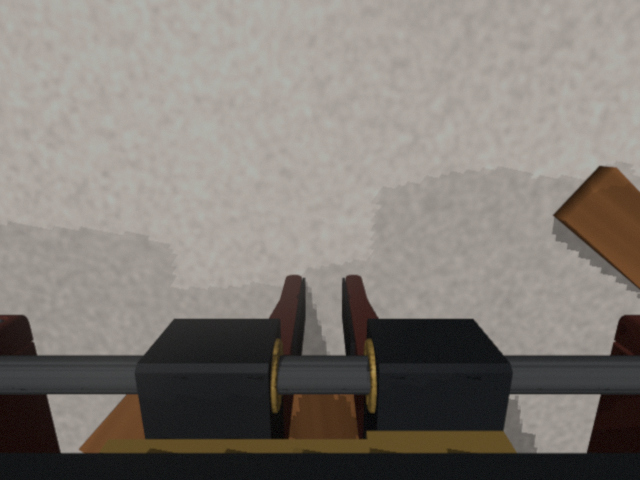

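View pics/h_s.png

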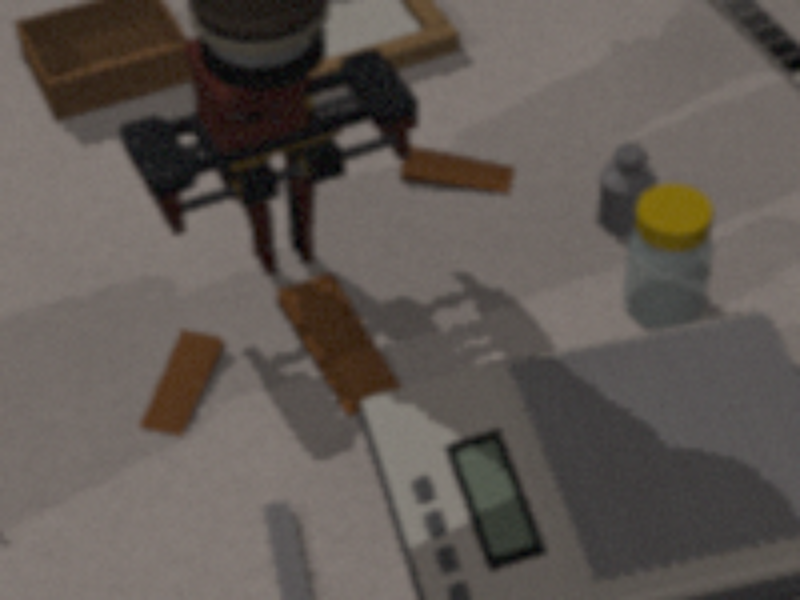

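>>> drive_tool --commands '[0,0,0.02,0,-0.6,0,0,0.02,0,-0.6,0,0,0.02,0,-0.6,0,0,0.02,0,-0.6,0,0,0.02,0,-0.6,0,0,0.02,0,-0.6,0,0,0.02,0,-0.6,0,0,0.016,0,-0.6,0,0,0,0,-0.6,0,0,0,0,-0.6]'

```text
clock: 7.17
ee_pos: [0.5176, 0.14, 0.1862]
tool_rot: [0.548, 0.446, 0.548, -0.446]
ft_force: [-0.7, -1.0, -0.8]
opening: 0.0172
```

```bash
python3 st.py; python3 - <<'E'
from rig import ctrl
import cv2,pickle
pickle.dump(ctrl.camera_model('wrist'),open('g.pkl','wb'))
a=ctrl.read_camera('wrist');cv2.imwrite('pics/i_w.png',a)
b=ctrl.read_camera('side');cv2.imwrite('pics/i_s.png',cv2.resize(b[150:300,220:400],None,fx=4,fy=4))
b=ctrl.read_camera('scene');cv2.imwrite('pics/i_c.png',cv2.resize(b[170:320,300:480],None,fx=4,fy=4))
E
```

```text
t 7.17 ee [0.5176 0.14   0.1862] F [-0.75 -0.99 -0.78] T [ 0.04 -0.07  0.04] op 0.0172
[[ 0.     0.979  0.203]
 [ 0.     0.203 -0.979]
 [-1.     0.    -0.   ]]
q [ 0.08  0.63 -0.58  1.96  0.52  0.7  -0.61]
cam in tool [ 0.0205 -0.0013 -0.0736]
```

View pics/i_c.png

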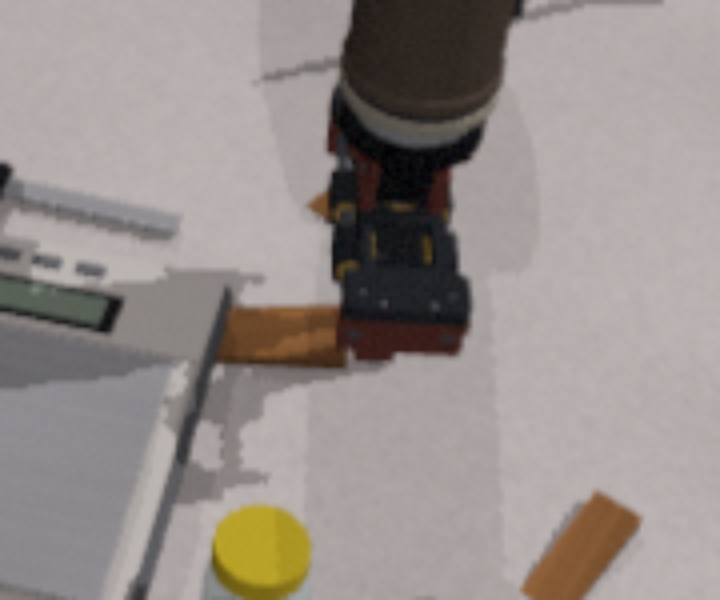

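View pics/i_s.png

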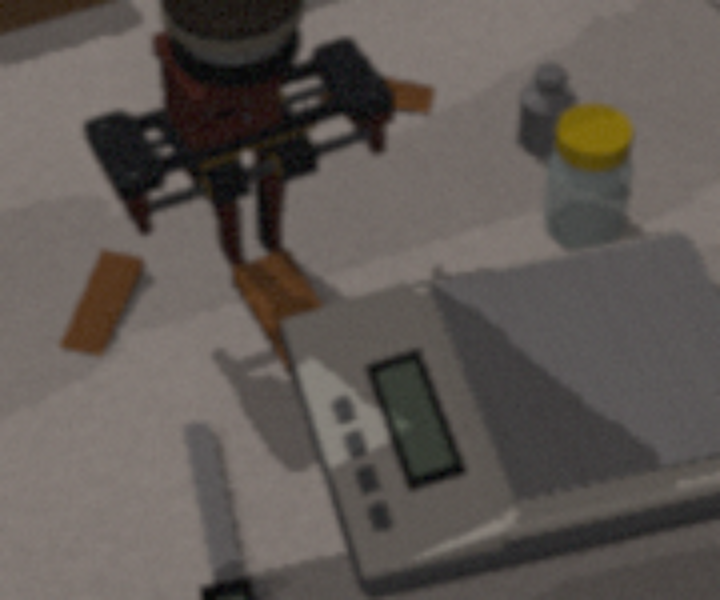

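```bash
cat > wl.py <<'E'
from h import *
from rig import ctrl
ms=ctrl.camera_model('scene'); mi=ctrl.camera_model('side'); s=ctrl.state(); r=rot(s['tool_rot']).as_matrix()
F=np.array([.539,.0322,0])
def tool(p): return ((p-np.array([*s['ee_pos'][:2],0]))@r)[1:].round(4)
print('foot',tool(F))
for n,p,z in [('near bottom thin',(222,360),.0),('near bottom heel',(343,367),0),('far top thin',(235,308),.008),('far top heel',(338,305),.0135)]:
    print(n,tool(atz(ms,300+p[0]/4,170+p[1]/4,z)))
for n,p,z in [('heel L top',(236,266),.014),('heel R top',(281,252),.014),('R at bal',(318,303),.008),('L at bal',(284,335),.008),('front-left corner bal rim',(283,320),.032)]:
    q=atz(mi,220+p[0]/4,150+p[1]/4,z);print(n,tool(q),q.round(3))
E
python3 wl.py
```

```text
foot [-0.0011  0.1111]
near bottom thin [0.0183 0.0859]
near bottom heel [0.0191 0.0151]
far top thin [-0.0163  0.0789]
far top heel [-0.0177  0.0181]
heel L top [-0.016   0.0164] [0.505 0.122 0.014]
heel R top [0.0146 0.0181] [0.535 0.126 0.014]
R at bal [0.0187 0.0636] [0.549 0.083 0.008]
L at bal [-0.0115  0.0781] [0.522 0.062 0.008]
front-left corner bal rim [-0.0151  0.0865] [0.52  0.053 0.032]
```

>>> drive_tool --commands '[0,0,0.01,0,-0.6,0,0,0.01,0,-0.6,0,0,0,0,-0.6]'

```text
clock: 7.57
ee_pos: [0.5197, 0.1298, 0.186]
tool_rot: [0.549, 0.446, 0.548, -0.446]
ft_force: [0.1, -0.9, 0.0]
opening: 0.0174
```

>>> drive_tool --commands '[0,0,0.004,0,-0.6,0,0,0.004,0,-0.6,0,0,0,0,-0.6]'

```text
clock: 7.82
ee_pos: [0.5204, 0.1264, 0.1861]
tool_rot: [0.549, 0.446, 0.549, -0.446]
ft_force: [0.1, -0.6, -0.4]
opening: 0.0176
```

```bash
cat > fz.py <<'E'
from h import *
from rig import ctrl
import sys
n=int(sys.argv[1]) if len(sys.argv)>1 else 3
f=[]
for i in range(n):
    s=ctrl.state(); r=rot(s['tool_rot']).as_matrix(); f.append(r.T@np.array(s['ft_force'])); ctrl.read_camera('wrist')
f=np.array(f); print('t',round(s['clock'],2),'ee',np.round(s['ee_pos'],4),'F tool xyz mean',f.mean(0).round(2),'z',f[:,2].round(1))
E
python3 fz.py 4; python3 wl.py|head -1
```

```text
t 7.97 ee [0.5203 0.1269 0.1862] F tool xyz mean [0.03 0.09 0.15] z [ 0.6  0.5 -0.3 -0.2]
foot [-0.001   0.0966]
```

>>> drive_tool --commands '[0,0,0.003,0,-0.6,0,0,0.003,0,-0.6,0,0,0,0,-0.6]'

```text
clock: 8.27
ee_pos: [0.5209, 0.1238, 0.1862]
tool_rot: [0.549, 0.446, 0.549, -0.446]
ft_force: [0.6, 1.1, 0.9]
opening: 0.0179
```

```bash
python3 fz.py 3; python3 wl.py|head -1
```

```text
t 8.37 ee [0.5209 0.1238 0.1862] F tool xyz mean [-0.66  0.44 -0.51] z [-1.  -0.2 -0.3]
foot [-0.001   0.0934]
```

>>> drive_tool --commands '[0,0,0.003,0,-0.6,0,0,0.002,0,-0.6,0,0,0,0,-0.6]'

```text
clock: 8.67
ee_pos: [0.5212, 0.1222, 0.1862]
tool_rot: [0.549, 0.446, 0.549, -0.445]
ft_force: [-0.9, 5.2, -0.4]
opening: 0.0177
```

```bash
python3 fz.py 3; python3 wl.py|head -1
```

```text
t 8.77 ee [0.5213 0.1222 0.1862] F tool xyz mean [ 0.55  0.35 -5.42] z [-5.3 -5.4 -5.6]
foot [-0.0011  0.0918]
```

>>> drive_tool --commands '[0,0,-0.006,0,-0.6,0,0,-0.02,0,-0.6,0,0,-0.03,0,-0.6,-0.06,0,0,0,-1,-0.06,0,0,0,-1,-0.06,0,0,0,-1,0,0,0,0,-1,0,0,0,0,-1]'

```text
clock: 9.48
ee_pos: [0.5161, 0.1492, 0.2777]
tool_rot: [0.55, 0.447, 0.548, -0.445]
ft_force: [0.0, 0.3, 0.3]
opening: 0.0005
```

```bash
python3 st.py; python3 - <<'E'
from rig import ctrl
import cv2,pickle
pickle.dump(ctrl.camera_model('wrist'),open('j.pkl','wb'))
a=ctrl.read_camera('wrist');cv2.imwrite('pics/j_w.png',a)
b=ctrl.read_camera('side');cv2.imwrite('pics/j_s.png',b)
cv2.imwrite('pics/j_s2.png',cv2.resize(b[180:330,260:440],None,fx=4,fy=4))
b=ctrl.read_camera('scene');cv2.imwrite('pics/j_c.png',b)
E
```

```text
t 9.48 ee [0.5161 0.1492 0.2777] F [0.03 0.32 0.34] T [-0.01 -0.07  0.  ] op 0.0005
[[ 0.004  0.979  0.204]
 [-0.     0.204 -0.979]
 [-1.     0.003  0.001]]
q [ 0.14  0.5  -0.67  1.91  0.4   0.87 -0.53]
cam in tool [ 0.0205 -0.0013 -0.0736]
```

View pics/j_w.png

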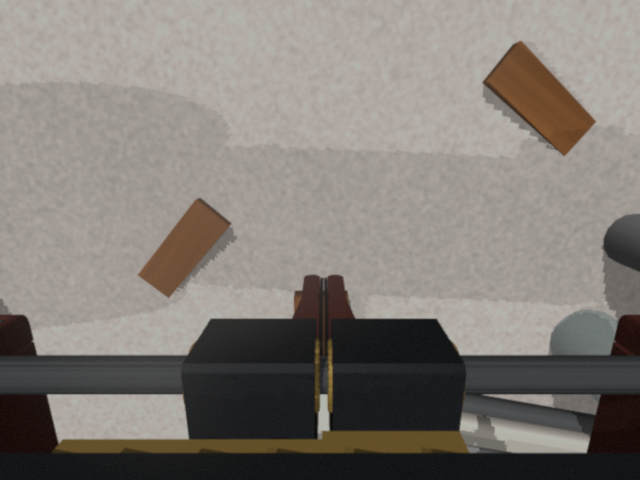

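View pics/j_s2.png

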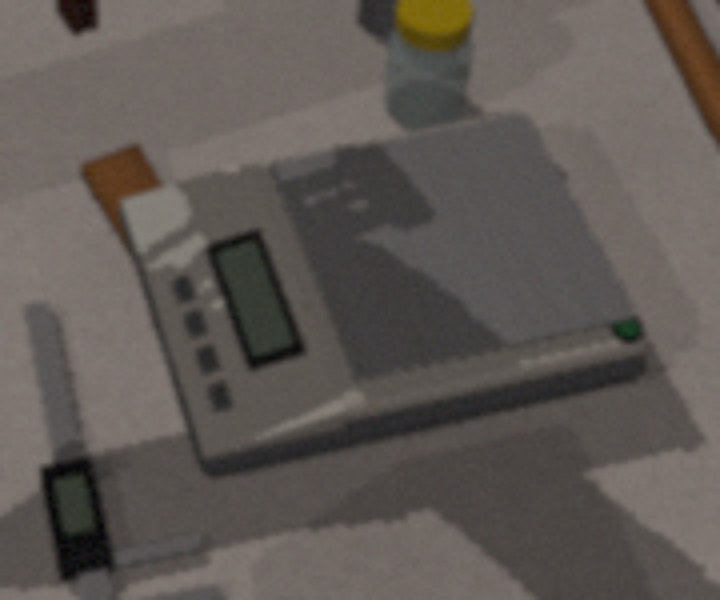

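>>> drive_tool --commands '[0,0,0.059,0,-1,0,0,0.059,0,-1,0,0,0.059,0,-1,0,0,0.059,0,-1,0.03,0,0,0,-1,0.03,0,0,0,-1,0.02,0,0,0,-1,0.012,0,0,0,-1,0,0,0,0,-1]'

```text
clock: 10.38
ee_pos: [0.539, 0.0337, 0.2282]
tool_rot: [0.548, 0.445, 0.55, -0.447]
ft_force: [0.2, -0.5, -0.1]
opening: 0.0006
```

```bash
python3 fz.py 3; python3 - <<'E'
from rig import ctrl
import cv2
b=ctrl.read_camera('side');cv2.imwrite('pics/k_s2.png',cv2.resize(b[150:300,220:400],None,fx=4,fy=4))
E
```

```text
t 10.48 ee [0.5397 0.034  0.23  ] F tool xyz mean [ 0.02 -0.23  0.3 ] z [ 0.6 -0.2  0.5]
```

View pics/k_s2.png

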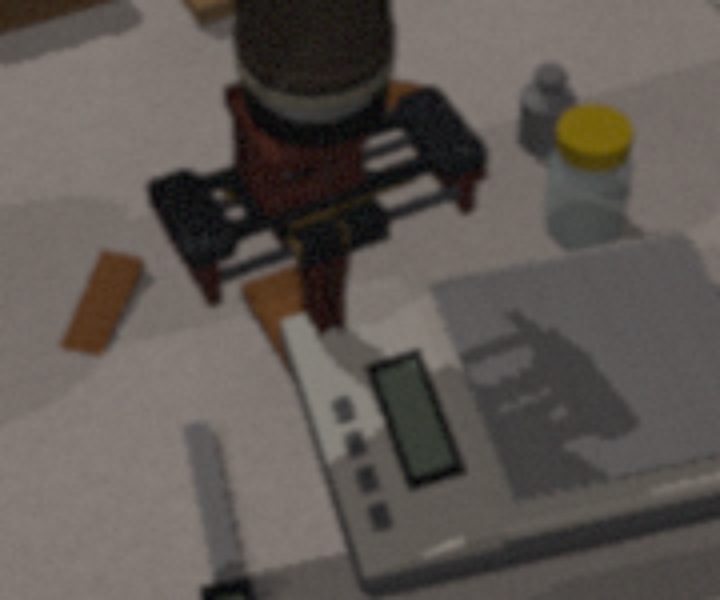

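>>> drive_tool --commands '[0.006,0,0,0,-1,0.006,0,0,0,-1,0.006,0,0,0,-1,0,0,0,0,-1]'

```text
clock: 10.92
ee_pos: [0.5398, 0.0333, 0.2208]
tool_rot: [0.549, 0.446, 0.549, -0.446]
ft_force: [-0.3, 0.1, -0.0]
opening: 0.0005
```

```bash
python3 fz.py 2
```

```text
t 10.97 ee [0.5397 0.0334 0.221 ] F tool xyz mean [-0.1  -0.56 -0.36] z [-0.1 -0.6]
```

>>> drive_tool --commands '[0.003,0,0,0,-1,0,0,0,0,-1]'

```text
clock: 11.18
ee_pos: [0.5398, 0.0335, 0.2203]
tool_rot: [0.549, 0.446, 0.548, -0.446]
ft_force: [-2.3, -1.2, 8.6]
opening: 0.0004
```

>>> drive_tool --commands '[0.002,0,0,0,-1,0,0,0,0,-1]'

```text
clock: 11.35
ee_pos: [0.5398, 0.0336, 0.2201]
tool_rot: [0.549, 0.446, 0.548, -0.446]
ft_force: [-5.2, -0.7, 17.8]
opening: 0.0004
```

```bash
python3 fz.py 2
```

```text
t 11.4 ee [0.5397 0.0336 0.2201] F tool xyz mean [-17.43  -5.4   -0.61] z [-0.4 -0.8]
```

>>> drive_tool --commands '[-0.001,0,0,0,-1,0,0,0,0,-1,0,0,0,0,-1,0,0,0,0,-1]'

```text
clock: 11.78
ee_pos: [0.5398, 0.0335, 0.2202]
tool_rot: [0.549, 0.446, 0.548, -0.446]
ft_force: [-3.5, 0.3, 11.9]
opening: 0.0005
```

```bash
python3 fz.py 2
```

```text
t 11.83 ee [0.5398 0.0335 0.2202] F tool xyz mean [-12.4   -3.82  -0.83] z [-1.  -0.7]
```

>>> drive_tool --commands '[-0.004,0,0,0,-1,-0.02,0,0,0,-1,-0.06,0,0,0,-1,-0.08,0,0,0,-1,-0.08,0,0,0,-1,-0.08,0,0,0,-1,0,0,0,0,-1,0,0,0,0,-1]'

```text
clock: 12.55
ee_pos: [0.5401, 0.0336, 0.3839]
tool_rot: [0.55, 0.447, 0.547, -0.445]
ft_force: [0.6, -1.0, -0.3]
opening: 0.0005
```

```bash
python3 fz.py 2; python3 - <<'E'
from rig import ctrl
import cv2,pickle
pickle.dump(ctrl.camera_model('wrist'),open('l.pkl','wb'))
a=ctrl.read_camera('wrist');cv2.imwrite('pics/l_w.png',a)
b=ctrl.read_camera('side');cv2.imwrite('pics/l_s.png',b)
b=ctrl.read_camera('scene');cv2.imwrite('pics/l_c.png',b)
import numpy as np
a=cv2.imread('pics/a_side.png');b=cv2.imread('pics/l_s.png')
cv2.imwrite('pics/l_d.png',cv2.resize(np.vstack([a[170:310,200:450],b[170:310,200:450]]),None,fx=2.1,fy=2.1))
E
```

```text
t 12.6 ee [0.5396 0.0332 0.3819] F tool xyz mean [0.45 0.16 0.41] z [ 1.1 -0.3]
```

View pics/l_w.png

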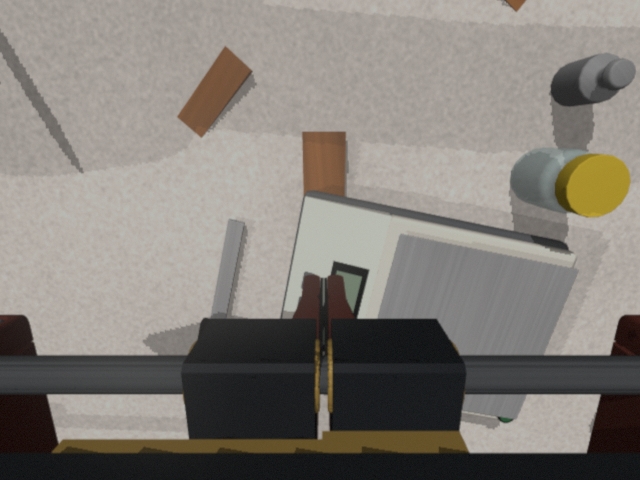

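View pics/l_d.png

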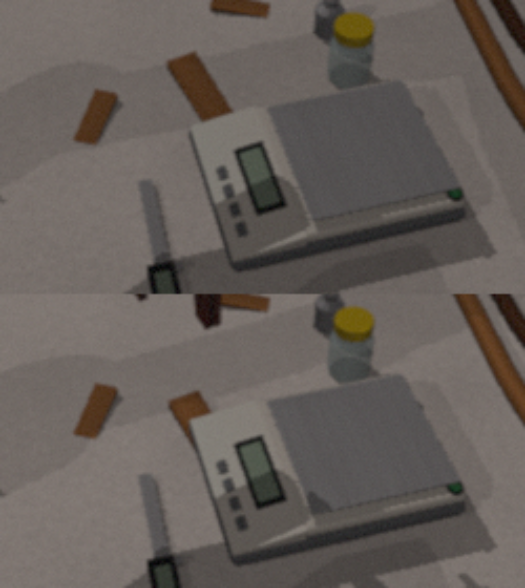

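View pics/l_c.png

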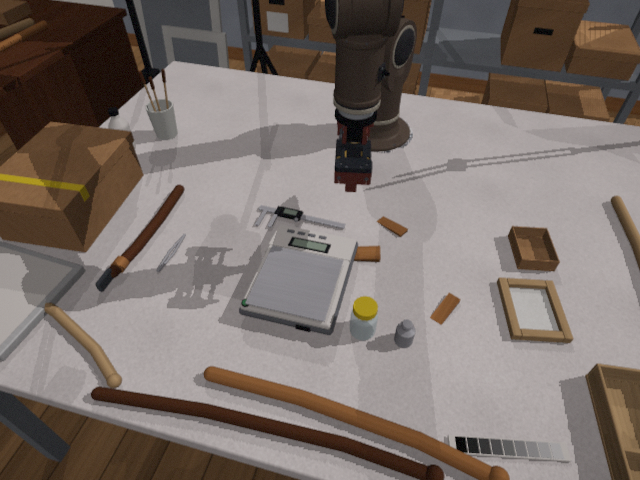

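```bash
python3 - <<'E'
from h import *
import pickle
m=pickle.load(open('l.pkl','rb'))
L=atz(m,303,132,.014);Rr=atz(m,346,132,.014);h=(L+Rr)/2;d=(Rr-L)[:2];print('heel',h.round(4),'w',np.linalg.norm(d).round(4))
v=d/np.linalg.norm(d);u=np.array([v[1],-v[0]]);F=np.array([.539,.0322]);e=F-h[:2];print('foot in wedge',e@u-.055,e@v)
c=atz(m,304,194.5,.032);print('front-left rim',c.round(4)); mc=pickle.load(open('c.pkl','rb'));print('before',atz(mc,283,178.5,.032).round(4))
for n,box in (('side',(215,315,300,425)),('scene',(235,330,245,345))):
    a=cv2.imread(f'pics/a_{n}.png',0);b=cv2.imread(f'pics/l_{n[0] if n=="side" else "c"}.png',0)
    y0,y1,x0,x1=box;f=lambda z:cv2.Canny(z,40,110)[y0:y1,x0:x1].astype(np.float32)
    print(n,cv2.phaseCorrelate(f(a),f(b),cv2.createHanningWindow((x1-x0,y1-y0),cv2.CV_32F)))
E
```

```text
heel [0.5224 0.1103 0.014 ] w 0.0392
foot in wedge 0.024804920685910996 0.00042551267080761493
front-left rim [0.5153 0.0531 0.032 ]
before [0.5169 0.0529 0.032 ]
side ((0.6784834602021803, 0.036206065893743755), 0.6197117813873291)
scene ((-0.31012649843761864, 0.28583605121806954), 0.6129486367106438)
```

```bash
python3 -c "
from rig import ctrl
print(ctrl.sign_off())"
```

```text
the job is handed in; nothing more can be done
None
```

The wedge is snug under the bare foot and the job is handed in, at about 12.6 s of the 58 s. The hand-in gives no verdict. I checked that the balance is level only from the pictures and the press, and I could not measure the load on the wedge.

**What I did:**
- **Which wedge:** I used the 110 x 40 mm piece. The two similar ones measured about 73 and 83 mm long.
- **Lining up:** with the fingers shut, I pushed the wedge about 30 mm sideways until it lined up with the foot.
- **Pushing in:** I pushed it in by the heel, thin end first, and stopped when the push rose from about 0.5 N to 5.4 N.
- **Pressing:** I pressed the corner above the foot, then drew straight up clear of everything.

**Last checks:**
- **Foot on the wedge:** the foot's centre is at about x = +25 mm and y = 0 mm on the wedge, against about +24 mm expected.
- **Corner:** it did not dip. The fingertips sank only 0.2 mm as the force rose from 8.6 to 17.8 N, and I then held it at 12 N.
- **Balance:** it moved less than 2 mm by the measured front corner, and less than 1 pixel in the side and scene views.
- **Other things on the table:** they look unmoved in those views, but I did not measure each one.

**What was off:** the press briefly reached 17.8 N, above the 6 to 15 N range but well below 40 N. My first fits of the balance's position left errors of a few pixels, so the foot position is good to about 2 mm.

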